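# Lids back on the kitchen canisters

### The job

The four white canisters have been washed and dried: put each of the four wooden lids back on the canister it fits, large round, small round, square and oblong. Set every lid down (do not drop it) so that it is centred, lined up with its canister's sides and lies flat on the rim all round. Leave the canisters, the pepper mill and the spice jar standing where they are.

Things in the scene. Friction and masses are not known exactly. Their poses are not given: they have to be found in the camera images.
- can_large_round: The large round canister: 102 mm across, 110 mm high, mouth 92 mm across. Loose white stoneware, thin brown foot, open and empty, walls 5 mm, 0.3 to 1 kg, upright. Origin: centre of its underside, z up.
- can_small_round: The small round canister: 72 mm across, 80 mm high, mouth 62 mm across. Loose white stoneware, thin brown foot, open and empty, walls 5 mm, 0.3 to 1 kg, upright. Origin: centre of its underside, z up.
- can_square: The square canister: 88 x 88 mm, 95 mm high, mouth 78 x 78 mm. Loose white stoneware, thin brown foot, open and empty, walls 5 mm, 0.3 to 1 kg, upright. Origin: centre of its underside, z up, x and y along its sides.
- can_oblong: The oblong canister: 120 mm along its x, 70 mm along its y, 70 mm high, mouth 110 x 60 mm. Loose white stoneware, thin brown foot, open and empty, walls 5 mm, 0.3 to 1 kg, upright. Origin: centre of its underside, z up.
- lid_large_round: Large round lid: plate 112 mm across, step 76 mm, the grip a central knob 26 mm across. Loose beech, right side up. From below: step 8 mm high, plate 10 mm (rests on the rim), grip from 18 to 46 mm. The step has 8 mm play all round in the mouth. Origin: centre of the step's underside, z up; seated, 8 mm below the rim. 0.05 to 0.16 kg.
- lid_small_round: Small round lid: plate 82 mm across, step 46 mm, the grip a central knob 26 mm across. Loose beech, right side up. From below: step 8 mm high, plate 10 mm (rests on the rim), grip from 18 to 46 mm. The step has 8 mm play all round in the mouth. Origin: centre of the step's underside, z up; seated, 8 mm below the rim. 0.05 to 0.16 kg.
- lid_square: Square lid: plate 98 x 98 mm, step 62 x 62, the grip a central bar, 50 mm along x, 18 along y. Loose beech, right side up. From below: step 8 mm high, plate 10 mm (rests on the rim), grip from 18 to 46 mm. The step has 8 mm play all round in the mouth. Origin: centre of the step's underside, z up; seated, 8 mm below the rim. 0.05 to 0.16 kg. Fits at any quarter turn.
- lid_oblong: Oblong lid: plate 130 mm along x, 80 along y, step 94 x 44, the grip a central bar, 60 mm along x, 18 along y. Loose beech, right side up. From below: step 8 mm high, plate 10 mm (rests on the rim), grip from 18 to 46 mm. The step has 8 mm play all round in the mouth. Origin: centre of the step's underside, z up; seated, 8 mm below the rim. 0.05 to 0.16 kg. x along the canister's x, either way.
- pepper_mill: A turned wooden pepper mill that stands loose among the canisters, 54 mm across at its foot, 150 mm high; the tallest thing among them. Not part of the job. Origin at the centre of its underside.
- spice_jar: A closed amber glass spice jar with a steel cap that stands loose among the canisters, 48 mm across, 85 mm high. Not part of the job. Origin at the centre of its underside.
Not all that is in view belongs to the job. Leave any pink look-alike of the lid_square alone.

How it is judged:
At the end, for the whole second after the job is handed in: Each lid lies flat on its own canister, released and at rest: centred within 12 mm, plate on the rim (height within 3 mm, tilt under 0.06 rad), the square lid within 0.25 rad of the sides at any quarter turn, the oblong one within 0.25 rad either way round; canisters, mill and jar upright (horizontal distance between lid_large_round and can_large_round below 0.012 m and z of lid_large_round in the frame of can_large_round between 0.099 and 0.105 m and angle between each of lid_large_round, can_large_round, lid_small_round, can_small_round, lid_square, can_square, lid_oblong, can_oblong's own z axis and vertical below 0.06 rad and linear speed of each of lid_large_round, can_large_round, lid_small_round, can_small_round, lid_square, can_square, lid_oblong, can_oblong below 0.02 m/s and horizontal distance between lid_small_round and can_small_round below 0.012 m and z of lid_small_round in the frame of can_small_round between 0.069 and 0.075 m and horizontal distance between lid_square and can_square below 0.012 m and z of lid_square in the frame of can_square between 0.084 and 0.09 m and (angle between the x axis of lid_square and the x axis of can_square, either way round below 0.25 rad or angle between the x axis of lid_square and the y axis of can_square, either way round below 0.25 rad) and horizontal distance between lid_oblong and can_oblong below 0.012 m and z of lid_oblong in the frame of can_oblong between 0.059 and 0.065 m and angle between the x axis of lid_oblong and the x axis of can_oblong, either way round below 0.25 rad and angle between each of pepper_mill, spice_jar's own z axis and vertical below 0.1 rad); the robot touches nothing.
It fails at once if a canister is pushed more than 40 mm from its start or tipped more than 20 degrees (distance of any of can_large_round, can_small_round, can_square, can_oblong from where it was at the start of the episode above 0.04 m or angle between any of can_large_round, can_small_round, can_square, can_oblong's own z axis and vertical above 0.35 rad).
It fails at once if a lid is dropped: it falls free of the fingers at more than 0.8 m/s ((linear speed of lid_large_round above 0.8 m/s and contact force between the fingers and lid_large_round below 0.1 N) or (linear speed of lid_small_round above 0.8 m/s and contact force between the fingers and lid_small_round below 0.1 N) or (linear speed of lid_square above 0.8 m/s and contact force between the fingers and lid_square below 0.1 N) or (linear speed of lid_oblong above 0.8 m/s and contact force between the fingers and lid_oblong below 0.1 N)).
It fails at once if the pepper mill or the spice jar is pushed more than 40 mm from its start or tipped more than 20 degrees (distance of any of pepper_mill, spice_jar from where it was at the start of the episode above 0.04 m or angle between any of pepper_mill, spice_jar's own z axis and vertical above 0.35 rad).
It also fails if it takes over 112 s, if anything falls off the work surface, if the arm or the gripper's body presses on something with over 40 N, if the wrist force passes 120 N, or if a joint passes its speed limit or range.

### The arm

A 6-joint arm with a two-finger parallel gripper is mounted at the origin on the work surface. World frame = base frame: x ahead of the robot, y to its left, z up, the work surface at z = 0. Lengths are in m, angles in rad, forces in N, time in s.
With the tool pointing down it reaches from about 0.275 to 0.875 m from the base axis. Payload 12.5 kg.
Tool frame: the origin (TCP) lies at the very end of the fingers, on their centre line; the grasp point (between the pads) lies 19 mm behind it; z points along the fingers, y is the line along which they close (so a half turn about z gives the same grasp; the last joint's range is limited). The gripper opens to 85 mm and grips with 20 to 120 N. Pads are 22 mm wide; open, the fingers measure 114 mm over their backs; the gripper's body (76 mm by 85 mm) begins 54 mm behind the grasp point. The pads swing forward as they close: fully open they stand 13 mm farther back than shut.
Start: joints at [-1.289, 0.351, 1.652, -0, 1.139, -0.085], TCP at [0.197, -0.513, 0.231] pointing down, gripper open.
Joint ranges: [-2.75, 2.75], [-0.79, 2.1], [0.01, 2.65], [-1.57, 4.71], [0.07, 3.14], [-2.87, 2.87]. Speed limits (rad/s): [2.22, 2.22, 2.79, 3.14, 3.14, 3.14].

### API

Orientations are given as a unit quaternion [w, x, y, z].
In Python, from station import telemetry, optics, job gives the robot as it stands.
- The arm moves only by the tool step_arm, never from a script. Its argument "moves" is text: rows parted by semicolons, each of 7 numbers parted by spaces: the shift along the tool's x, y, z in mm, then the turn, a rotation vector about the tool's x, y, z in rad, then the finger opening in mm, from 0 to 85.4. A call has 1 to 8 rows; each row is the pose to reach, as a shift and turn from the pose commanded when the call began, along the tool's axes at that moment; what a row does not reach only later rows make up. A row lasts 1/10 s, in which the tool goes at most 50 mm and 8.59 degrees, less where a joint would pass 70% of its speed; a pose out of reach is approached as far as the arm can. A call with a gripper value outside its range is refused whole. The fingers move at their own pace and stop on an object; "force" is the grip in N (left out, the last holds). Time passes only in rows, so rows that repeat a pose let the fingers close. It gives the time, the measured TCP pose, the force, the opening and the grip force at its end, in the units of the state.
- telemetry.get_obs(): the state, without advancing time (a new reading comes with each control period).
- optics.grab_frame(name): name is "scene" or "side" or "wrist"; returns the picture (480x640x3 uint8, red, green, blue); there is no depth.
- optics.camera_params(name): a dict with "fx", "fy", "cx", "cy" (pixels), "rvec" (rotation vector, rad) and "tvec" (3), from world to camera coordinates, as OpenCV has them. Camera axes: x right, y down, z forward; pixel columns grow to the right and rows downward; lengths in m; the calibration is good to about 2 mm. A picture is of the moment at which its call begins: read the wrist's pose just before it. camera_params takes no time and is no camera call; for the wrist camera it gives the pose at the moment of the call.
- job.finish_job(): hands the job in; it is judged then, once.
The state is a dict: "t": time; "qpos": joint angles; "qd": joint speeds; "joint_efforts": joint torques, N m; "tool_pos": TCP position; "tool_rot": TCP orientation; "force": force on the tool from outside, world axes, zero at the start; "moment": the same for the moment, N m; "opening": finger opening in m; "gripper_force": force on a finger pad.
Only numpy, scipy, OpenCV 4.12 (cv2) and the standard library are available. Lean on these libraries where they do the work, as an engineer would, in place of code of your own. Each camera call takes 0.05 s, during which the arm holds its last target. There are 200 camera calls.

## Working session

There is one attempt and no reset: what is moved stays moved. The work goes in short steps, Python scripts to look and compute and a tool call to move; the robot and the scene stay as the last step left them, time stands still between calls to the robot, and variables do not carry over. Pictures are saved under pics/ and viewed, at most 14 in all, crops included, and the job is handed in when it is done.

Besides the shell and the picture viewer there is one more tool, called after "Request:" as name(argument=value, ...) on one line, values as JSON. step_arm: Moves the arm, as the interface text tells. Its arguments: {"type":"object","properties":{"moves":{"type":"string"},"force":{"type":"number"}},"required":["moves"]}

```bash
mkdir -p pics; ls; python3 - <<'E'
from station import telemetry, optics
import cv2
o=telemetry.get_obs(); print(o)
for n in ["scene","side","wrist"]:
    p=optics.camera_params(n); print(n,p)
    cv2.imwrite(f"pics/{n}0.png",optics.grab_frame(n)[:,:,::-1])
E
```

```text
pics
{'t': 0.0, 'qpos': array([-1.28862795e+00,  3.51268804e-01,  1.65241653e+00,  3.62140818e-06,
        1.13908203e+00, -8.45836898e-02]), 'qd': array([ 1.42078932e-03, -3.01616666e-03, -3.22456631e-04, -2.32150080e-04,
        3.44628378e-05,  3.79184246e-04]), 'joint_efforts': array([ 2.50924331e-04, -5.06093645e+01, -2.91404289e+01, -3.74390277e-05,
        4.52722306e-03,  3.06092295e-05]), 'tool_pos': array([ 0.19716473, -0.51309914,  0.23074345]), 'tool_rot': array([-5.84656657e-04,  9.83233646e-01,  1.82349259e-01, -5.62960656e-05]), 'force': array([ 0.84049985, -0.12578588,  0.1603654 ]), 'moment': array([-0.01792454, -0.02196692,  0.01687073]), 'gripper_force': 0.0, 'opening': 0.08544507475249875}
scene {'fx': 555.1076831343138, 'fy': 555.1076831343138, 'cx': 314.1677881219821, 'cy': 234.2824791587001, 'rvec': array([ 1.67640706,  1.72796009, -0.78839473]), 'tvec': array([ 0.01467953, -0.26857984,  1.81670768])}
side {'fx': 572.227984596524, 'fy': 572.227984596524, 'cx': 321.6906102240701, 'cy': 250.80294189234078, 'rvec': array([ 0.15519288, -2.75697346,  1.40129473]), 'tvec': array([0.47565166, 0.054531  , 1.51300192])}
wrist {'fx': 421.7511461355696, 'fy': 421.7511461355696, 'cx': 321.72689498454866, 'cy': 239.30744010744263, 'rvec': array([-2.38622655,  1.63929497,  0.24125935]), 'tvec': array([-0.54932559, -0.03695018,  0.3801198 ])}
```

View pics/scene0.png

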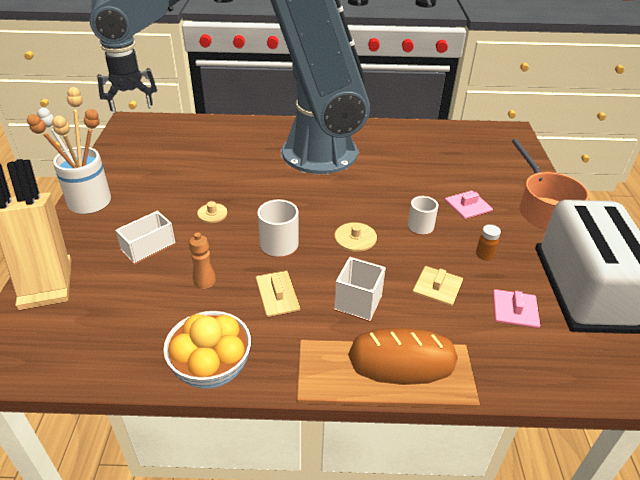

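View pics/side0.png

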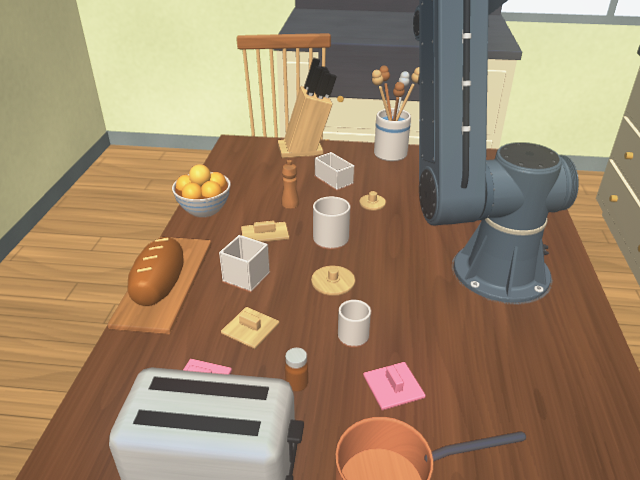

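The scene view shows the oblong can at (145,237), large can (279,227), square can (360,288) and small can (423,215). The lids are small round (212,212), large round (356,236), oblong (278,293) and square (438,285), with the mill at (203,262) and the jar at (489,243). The two pink look-alikes are at (468,204) and (516,307), and the side view matches all of this. Next I'll get coarse positions and plan a wrist survey.

```bash
cat > h.py <<'E'
import numpy as np, cv2
from scipy.spatial.transform import Rotation as Ro
from station import telemetry, optics
def cam(n):
    p=optics.camera_params(n); R=cv2.Rodrigues(p["rvec"])[0]; t=np.array(p["tvec"])
    K=np.array([[p["fx"],0,p["cx"]],[0,p["fy"],p["cy"]],[0,0,1]]); return K,R,t
def ray(c,px):
    K,R,t=c; px=np.atleast_2d(np.asarray(px,float))
    d=np.c_[px,np.ones(len(px))]@np.linalg.inv(K).T@R
    return -R.T@t,d
def plane(c,px,z):
    o,d=ray(c,px); return o+d*((z-o[2])/d[:,2:])
def proj(c,P):
    K,R,t=c; q=(np.atleast_2d(P)@R.T+t)@K.T; return q[:,:2]/q[:,2:]
def tool():
    o=telemetry.get_obs(); q=o["tool_rot"]; return o["tool_pos"],Ro.from_quat(np.r_[q[1:],q[0]])
E
python3 - <<'E'
from h import *
np.set_printoptions(precision=3,suppress=True)
s=cam("scene");d=cam("side")
S={'can_ob':(145,237,.035,334,171),'can_L':(279,227,.055,331,222),'can_sq':(360,288,.048,245,262),'can_s':(423,215,.04,354,322),'lid_s':(212,212,.02,372,201),'lid_L':(356,236,.02,333,280),'lid_ob':(278,293,.02,265,232),'lid_sq':(438,285,.02,250,326),'mill':(203,262,.075,290,186),'jar':(489,243,.04,296,370)}
for k,v in S.items(): print(k,plane(s,v[:2],v[2])[0],plane(d,v[3:],v[2])[0])
p,R=tool(); w=cam("wrist"); o,dd=ray(w,(w[0][0,2],w[0][1,2])); print("cam in tool",R.inv().apply(o-p),R.inv().apply(dd),"img x in tool",R.inv().apply(w[1][0])); print(R.as_matrix())
E
```

```text
can_ob [ 0.487 -0.438  0.035] [ 0.486 -0.436  0.035]
can_L [ 0.457 -0.096  0.055] [ 0.464 -0.1    0.055]
can_sq [0.662 0.106 0.048] [0.665 0.1   0.048]
can_s [0.372 0.288 0.04 ] [0.374 0.281 0.04 ]
lid_s [ 0.357 -0.289  0.02 ] [ 0.354 -0.286  0.02 ]
lid_L [0.444 0.106 0.02 ] [0.437 0.112 0.02 ]
lid_ob [ 0.658 -0.084  0.02 ] [ 0.649 -0.08   0.02 ]
lid_sq [0.617 0.296 0.02 ] [0.611 0.301 0.02 ]
mill [ 0.618 -0.261  0.075] [ 0.603 -0.252  0.075]
jar [0.481 0.443 0.04 ] [0.484 0.438 0.04 ]
cam in tool [ 0.073  0.    -0.143] [[-0.285 -0.001  0.959]] img x in tool [-0.     1.     0.001]
[[ 0.933  0.359 -0.   ]
 [ 0.359 -0.933  0.001]
 [ 0.    -0.001 -1.   ]]
```

View pics/wrist0.png

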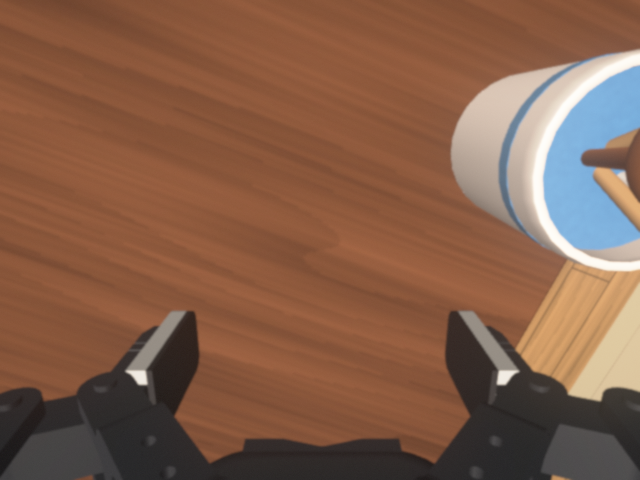

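The wrist camera sits 73 mm ahead of the TCP and is tilted towards the gripper. The picture shows the utensil crock at right (560,150). I'll square the tool to the world axes and survey from above.

Request:
step_arm(moves="237 -244 -100 0 0 0.367 85;237 -244 -100 0 0 0.367 85;237 -244 -100 0 0 0.367 85;237 -244 -100 0 0 0.367 85;237 -244 -100 0 0 0.367 85;237 -244 -100 0 0 0.367 85;237 -244 -100 0 0 0.367 85;237 -244 -100 0 0 0.367 85")

```text
t: 0.95
tool_pos: [0.3325, -0.1972, 0.3329]
tool_rot: [0.0, 1.0, 0.002, 0.001]
force: [-0.9, -0.5, 0.4]
opening: 0.0853
gripper_force: 0.0
```

```bash
cat > shot.py <<'E'
import sys,pickle
from h import *
n=sys.argv[1]; c=cam("wrist"); im=optics.grab_frame("wrist")[:,:,::-1].copy()
pickle.dump((c,im),open(f"pics/{n}.pkl","wb")); cv2.imwrite(f"pics/{n}.png",im); print(tool()[0])
E
python3 shot.py w1
```

```text
[ 0.33197202 -0.19856484  0.33224467]
```

View pics/w1.png

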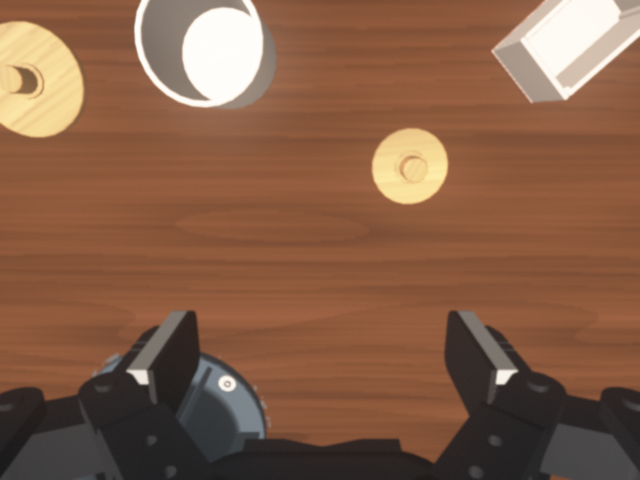

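Request:
step_arm(moves="190 0 0 0 0 0 85;190 0 0 0 0 0 85;190 0 0 0 0 0 85;190 0 0 0 0 0 85;190 0 0 0 0 0 85;190 0 0 0 0 0 85")

```text
t: 1.6
tool_pos: [0.5206, -0.2016, 0.3299]
tool_rot: [-0.0, 1.0, -0.0, -0.001]
force: [-0.6, 0.1, -0.5]
opening: 0.085
gripper_force: 0.0
```

```bash
python3 shot.py w2
```

```text
[ 0.52013225 -0.20148969  0.33051732]
```

Request:
step_arm(moves="0 -400 0 0 0 0 85;0 -400 0 0 0 0 85;0 -400 0 0 0 0 85;0 -400 0 0 0 0 85;0 -400 0 0 0 0 85;0 -400 0 0 0 0 85;0 -400 0 0 0 0 85;0 -400 0 0 0 0 85")

```text
t: 2.45
tool_pos: [0.5202, 0.2, 0.3319]
tool_rot: [-0.0, 1.0, -0.001, 0.0]
force: [1.4, -0.4, 0.4]
opening: 0.0849
gripper_force: 0.0
```

Request:
step_arm(moves="0 0 0 0 0 0 85;0 0 0 0 0 0 85")

```text
t: 2.65
tool_pos: [0.5205, 0.1989, 0.3315]
tool_rot: [0.0, 1.0, 0.0, 0.0]
force: [0.2, -1.0, 0.4]
opening: 0.0851
gripper_force: 0.0
```

```bash
python3 shot.py w3
```

```text
[0.52073324 0.19806891 0.33149579]
```

Request:
step_arm(moves="-190 0 0 0 0 0 85;-190 0 0 0 0 0 85;-190 0 0 0 0 0 85;-190 0 0 0 0 0 85;-190 0 0 0 0 0 85;-190 0 0 0 0 0 85")

```text
t: 3.3
tool_pos: [0.3311, 0.1983, 0.3319]
tool_rot: [-0.0, 1.0, -0.001, 0.001]
force: [-0.0, -0.1, 0.6]
opening: 0.0852
gripper_force: 0.0
```

```bash
python3 shot.py w4
```

```text
[0.33167273 0.19844359 0.3316947 ]
```

The w1 picture shows the large lid at left (20,80), cut off by the edge. The large can is at (205,50), the small lid at (410,166) and the oblong can at top right, also cut off. Now I'll segment all four views and measure.

```bash
cat > seg.py <<'E'
from h import *
import pickle
def blobs(im,kind):
    hsv=cv2.cvtColor(im,cv2.COLOR_BGR2HSV); H,S,V=cv2.split(hsv)
    if kind=="lid": m=(H>=14)&(H<=32)&(S>50)&(S<190)&(V>140)
    else: m=(S<50)&(V>75)
    m=m.astype(np.uint8)*255; m=cv2.morphologyEx(m,cv2.MORPH_OPEN,np.ones((3,3)))
    m=cv2.morphologyEx(m,cv2.MORPH_CLOSE,np.ones((7,7)))
    out=[]
    for c in cv2.findContours(m,cv2.RETR_EXTERNAL,cv2.CHAIN_APPROX_NONE)[0]:
        x,y,w,h=cv2.boundingRect(c)
        if cv2.contourArea(c)>1200 and x>1 and y>1 and x+w<638 and y+h<380: out.append(c[:,0])
    return out
def ext(cm,px,u,zt,zb):
    n=ray(cm,(0,0))[0][:2]@u
    a=plane(cm,px,zt)[:,:2]@u; b=plane(cm,px,zb)[:,:2]@u
    hi=a.max() if a.max()>n else b.max(); lo=a.min() if a.min()<n else b.min()
    return (hi+lo)/2,hi-lo
def measure(cm,px,zt,zb,yaw):
    u=np.array([np.cos(yaw),np.sin(yaw)]); v=np.array([-u[1],u[0]])
    (a,w),(b,h)=ext(cm,px,u,zt,zb),ext(cm,px,v,zt,zb)
    return a*u+b*v,w,h
def box(cm,px,zt,zb):   # yaw giving the smallest footprint
    ys=np.radians(np.arange(0,90,.5)); y=min(ys,key=lambda t:np.prod(measure(cm,px,zt,zb,t)[1:]))
    c,w,h=measure(cm,px,zt,zb,y); return (c,y,w,h) if w>=h else (c,y-np.pi/2,h,w)
E
cat > s1.py <<'E'
from seg import *
np.set_printoptions(precision=4,suppress=True)
C={"can_L":(.46,-.098,.11),"can_s":(.373,.285,.08),"can_sq":(.663,.103,.095),"can_ob":(.487,-.437,.07)}
L={"lid_s":(.355,-.288),"lid_L":(.44,.109),"lid_ob":(.653,-.082),"lid_sq":(.614,.298)}
tiles=[]
for n in ["w1","w2","w3","w4"]:
    cm,im=pickle.load(open(f"pics/{n}.pkl","rb")); d=im.copy()
    for kind,T in (("can",C),("lid",L)):
        for c in blobs(im,kind):
            cv2.drawContours(d,[c[:,None]],-1,(255,0,255),2)
            for k,v in T.items():
                zt,zb=(v[2],0) if kind=="can" else (.018,.008)
                if np.hypot(*(plane(cm,c,zt/2)[:,:2].mean(0)-v[:2]))<.05:
                    ce,y,w,h=box(cm,c.astype(float),zt,zb)
                    print(n,k,ce,"yaw %.1f  %.1f x %.1f mm"%(np.degrees(y),w*1e3,h*1e3),"tilt %.2f"%(np.hypot(*(ray(cm,(0,0))[0][:2]-ce))/ray(cm,(0,0))[0][2]))
    tiles.append(cv2.resize(d,(400,300)))
cv2.imwrite("pics/m1.png",np.vstack([np.hstack(tiles[:2]),np.hstack(tiles[2:])]))
E
python3 s1.py
```

```text
w1 lid_s [ 0.3514 -0.2924] yaw 2.0  81.2 x 79.9 mm tilt 0.23
w2 can_ob [ 0.4852 -0.4398] yaw -46.0  117.1 x 66.1 mm tilt 0.55
w2 lid_s [ 0.3509 -0.2925] yaw -90.0  80.5 x 77.9 mm tilt 0.55
w2 lid_L [0.4363 0.105 ] yaw 0.0  109.7 x 107.2 mm tilt 0.73
w3 can_s [0.368  0.2943] yaw 18.0  67.1 x 49.3 mm tilt 0.52
w3 lid_L [0.4365 0.1029] yaw -90.0  110.5 x 109.8 mm tilt 0.39
w3 lid_sq [0.6103 0.2963] yaw -24.5  98.3 x 98.0 mm tilt 0.21
w4 can_s [0.373  0.2894] yaw 0.0  69.4 x 60.9 mm tilt 0.20
w4 lid_L [0.4365 0.1027] yaw 1.5  111.7 x 110.1 mm tilt 0.21
```

View pics/m1.png

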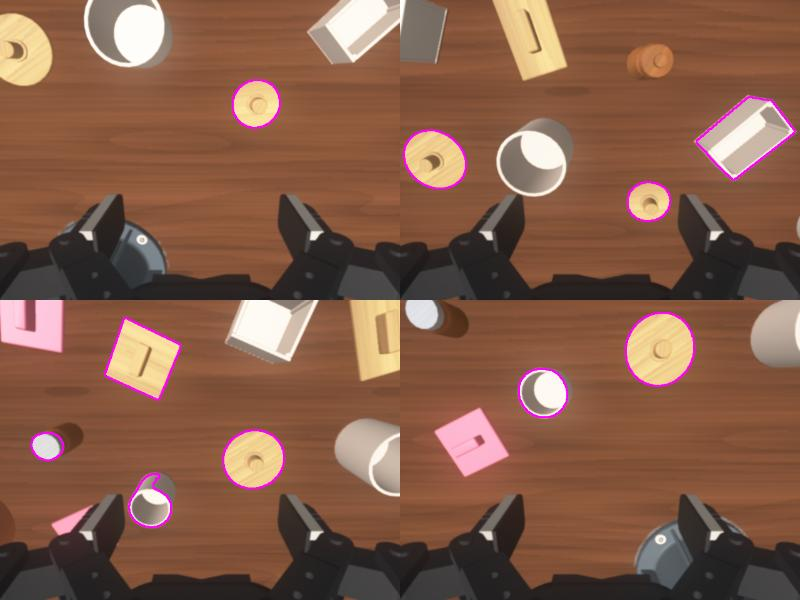

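The montage shows lid contours that fit cleanly, and the two or three views agree to about 2 mm. The can sides in shadow need a wider mask. One more view further out will cover the square can and the oblong lid.

Request:
step_arm(moves="270 190 0 0 0 0 85;270 190 0 0 0 0 85;270 190 0 0 0 0 85;270 190 0 0 0 0 85;270 190 0 0 0 0 85;270 190 0 0 0 0 85;270 190 0 0 0 0 85;270 190 0 0 0 0 85")

```text
t: 4.15
tool_pos: [0.6036, 0.0054, 0.3293]
tool_rot: [0.0, 1.0, -0.002, -0.001]
force: [-0.5, -0.2, -0.0]
opening: 0.0854
gripper_force: 0.0
```

```bash
python3 shot.py w5; sed -i 's/m=(S<50)&(V>75)/m=(S<95)\&(V>55)/; s/y+h<380/y+h<440/' seg.py; sed -i 's/"w4"\]/"w4","w5"]/; s/tiles\[2:\]/tiles[3:5]/;s/tiles\[:2\]/tiles[1:3]/' s1.py; python3 s1.py
```

```text
[0.60223434 0.00687753 0.32962724]
w1 lid_s [ 0.3514 -0.2924] yaw 2.0  81.2 x 79.9 mm tilt 0.23
w2 can_ob [ 0.4849 -0.4391] yaw -46.0  120.8 x 69.7 mm tilt 0.55
w2 lid_s [ 0.3509 -0.2925] yaw -90.0  80.5 x 77.9 mm tilt 0.55
w2 lid_L [0.4363 0.105 ] yaw 0.0  109.7 x 107.2 mm tilt 0.73
w3 can_s [0.3713 0.2856] yaw -90.0  70.9 x 69.3 mm tilt 0.50
w3 lid_L [0.4365 0.1029] yaw -90.0  110.5 x 109.8 mm tilt 0.39
w3 lid_sq [0.6103 0.2963] yaw -24.5  98.3 x 98.0 mm tilt 0.21
w4 can_s [0.3728 0.2854] yaw 47.0  72.2 x 71.7 mm tilt 0.20
w4 lid_L [0.4365 0.1027] yaw 1.5  111.7 x 110.1 mm tilt 0.21
w5 can_s [0.3938 0.2866] yaw -76.0  57.3 x 26.1 mm tilt 0.85
w5 can_L [ 0.4495 -0.1157] yaw 56.0  140.8 x 101.4 mm tilt 0.54
w5 can_sq [0.6631 0.103 ] yaw -21.5  89.2 x 89.0 mm tilt 0.21
w5 lid_s [ 0.365 -0.302] yaw 55.0  78.4 x 46.3 mm tilt 0.93
w5 lid_L [0.4356 0.102 ] yaw -90.0  109.2 x 107.2 mm tilt 0.55
w5 lid_ob [ 0.6506 -0.0889] yaw 17.0  130.6 x 80.1 mm tilt 0.21
```

View pics/m1.png

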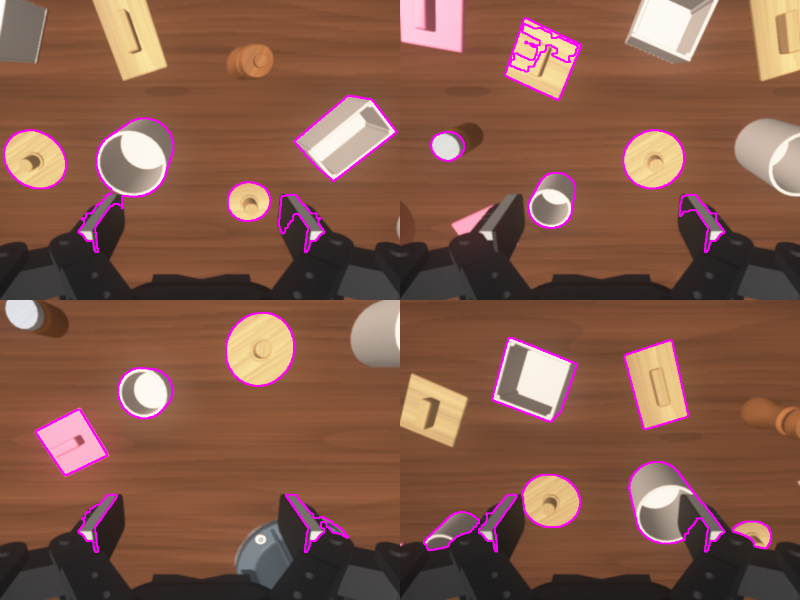

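The m1 montage now has complete contours, with measured sizes within 1 mm of the text. In w2 the large can just touches the finger at about (195,312). I'll mask that and triangulate heights across the wrist, scene and side views as a check.

```bash
cat > s2.py <<'E'
from seg import *
np.set_printoptions(precision=4,suppress=True)
cm,im=pickle.load(open("pics/w2.pkl","rb")); im[309:,:205]=0
for c in blobs(im,"can"):
    if np.hypot(*(plane(cm,c,.055)[:,:2].mean(0)-[.46,-.1]))<.05: print("can_L",box(cm,c,.11,0),measure(cm,c,.11,0,np.arctan2(*(np.array([.46,-.1])-ray(cm,(0,0))[0][:2])[::-1])))
T={"can_L":(.46,-.098,.055),"can_s":(.373,.285,.04),"can_sq":(.663,.103,.048),"can_ob":(.487,-.437,.035),"lid_s":(.351,-.2925,.015),"lid_L":(.4365,.103,.015),"lid_ob":(.651,-.089,.015),"lid_sq":(.610,.296,.015)}
V=[(cm,im,"w2")]+[(*pickle.load(open(f"pics/{n}.pkl","rb")),n) for n in ("w1","w3","w4","w5")]+[(cam(n),cv2.imread(f"pics/{n}0.png"),n) for n in ("scene","side")]
for k,v in T.items():
    A=np.zeros((3,3));b=np.zeros(3);u=[]
    for cm,im,n in V:
        for c in blobs(im,k[:3]):
            x,y,w,h=cv2.boundingRect(c[:,None]); pc=plane(cm,(x+w/2,y+h/2),v[2])[0,:2]
            ar=cv2.contourArea(cv2.convexHull(c[:,None]))
            if np.hypot(*(pc-v[:2]))<.02:
                M=cv2.moments(cv2.convexHull(c[:,None])); o,d=ray(cm,(M["m10"]/M["m00"],M["m01"]/M["m00"])); d=d[0]/np.linalg.norm(d); P=np.eye(3)-np.outer(d,d); A+=P;b+=P@o;u.append(n)
    if len(u)>1: print(k,np.linalg.solve(A,b),u)
E
python3 s2.py
```

```text
can_L (array([ 0.4611, -0.0982]), np.float64(-1.5707963267948966), np.float64(0.10140549489343265), np.float64(0.10028943469735002)) (array([ 0.4612, -0.0983]), np.float64(0.10116869648793736), np.float64(0.10345429449373778))
can_L [ 0.4608 -0.0953  0.0608] ['w2', 'scene', 'side']
can_s [0.3758 0.2884 0.0423] ['w3', 'w4', 'w5', 'side']
can_sq [0.6642 0.1066 0.0525] ['w5', 'scene', 'side']
can_ob [ 0.4894 -0.439   0.0424] ['w2', 'scene']
lid_s [ 0.356  -0.2948  0.0144] ['w2', 'w1', 'w5']
lid_L [0.4388 0.1031 0.0167] ['w2', 'w3', 'w4', 'w5']
lid_ob [ 0.6538 -0.0878  0.0149] ['w5', 'scene']
lid_sq [0.6123 0.2974 0.0144] ['w3', 'scene', 'side']
```

Heights agree with the text: plate middles at about 14 mm, and can middles at about half height plus a few mm. The two-view positions hold. First is the oblong lid at (0.651,-0.089), bar yaw 17°: hover above it.

Request:
step_arm(moves="48 96 230 0 0 -0.297 60;48 96 230 0 0 -0.297 60;48 96 230 0 0 -0.297 60;48 96 230 0 0 -0.297 60;48 96 230 0 0 -0.297 60;48 96 230 0 0 -0.297 60;48 96 230 0 0 -0.297 60;48 96 230 0 0 -0.297 60", force=40)

```text
t: 5.0
tool_pos: [0.6498, -0.0862, 0.1037]
tool_rot: [0.0, 0.989, 0.148, 0.001]
force: [0.2, -0.3, -0.2]
opening: 0.0601
gripper_force: 0.0
```

```bash
cat >> h.py <<'E'
def goto(x,y,z,yaw=None):
    p,R=tool(); cur=np.arctan2(*R.as_matrix()[[1,0],0]); print("tcp",p.round(4),"yaw %.1f"%np.degrees(cur))
    d=R.inv().apply(np.array([x,y,z])-p)*1e3; dy=0 if yaw is None else (np.radians(yaw)-cur)
    print("shift",d.round(1),"turn z %.3f"%-dy)
E
python3 shot.py w6; python3 -c "
from h import *
goto(.6506,-.0889,.021,17)"
```

```text
[ 0.64997516 -0.08612017  0.10398571]
tcp [ 0.65   -0.0861  0.104 ] yaw 17.0
shift [-0.5  2.7 83. ] turn z 0.001
```

View pics/w6.png

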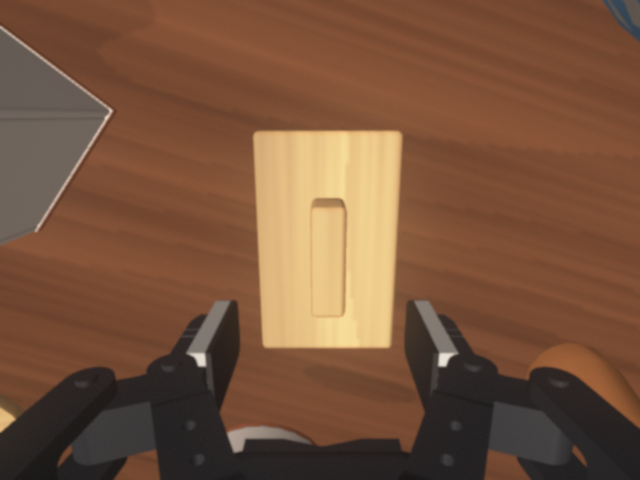

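The w6 picture shows the lid squared up between the fingers, with its bar at column 328 against centre 322. That agrees with the computed 2.7 mm shift. Descend and grip.

Request:
step_arm(moves="0 3 50 0 0 0 60;0 3 83 0 0 0 60;0 3 83 0 0 0 60;0 3 83 0 0 0 0;0 3 83 0 0 0 0;0 3 83 0 0 0 0;0 3 83 0 0 0 0;0 3 83 0 0 0 0", force=40)

```text
t: 5.85
tool_pos: [0.6514, -0.0897, 0.021]
tool_rot: [0.001, 0.989, 0.148, 0.002]
force: [-0.9, 0.7, 8.0]
opening: 0.0173
gripper_force: 41.0
```

Request:
step_arm(moves="0 0 -30 0 0 0 0;0 0 -60 0 0 0 0;0 0 -100 0 0 0 0;0 0 -130 0 0 0 0;0 0 -180 0 0 0 0;0 0 -180 0 0 0 0")

```text
t: 6.45
tool_pos: [0.6528, -0.0901, 0.2068]
tool_rot: [0.002, 0.989, 0.148, 0.006]
force: [0.5, 0.4, -1.6]
opening: 0.0174
gripper_force: 39.8
```

```bash
python3 shot.py w7; python3 -c "
from h import *
goto(.485,-.439,.2,-46)
s=cam('scene');print('crock rim',plane(s,(80,165),.12),'block',plane(s,(18,165),.2))"
```

```text
[ 0.6515181  -0.08984842  0.20319855]
tcp [ 0.6515 -0.0898  0.2032] yaw 17.0
shift [-261.4  285.2    2.5] turn z 1.100
crock rim [[ 0.29131021 -0.65196235  0.12      ]] block [[ 0.41868583 -0.74112841  0.2       ]]
```

View pics/w7.png

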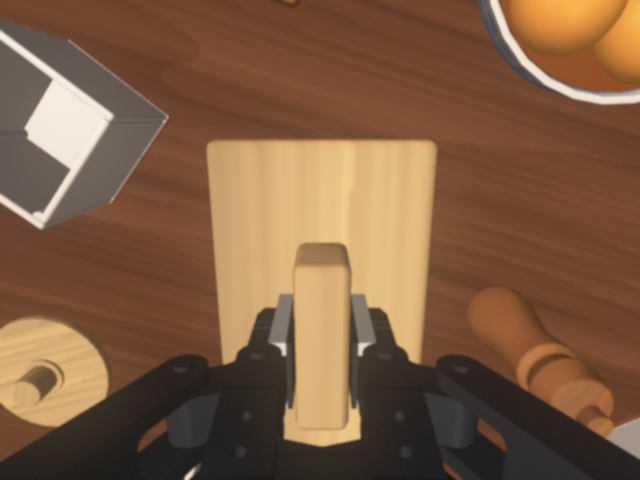

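The w7 picture shows the lid held straight by its bar in the pads, with the mill at (540,350) and the square can at the left. Carry it above the oblong can, higher than the mill.

Request:
step_arm(moves="-30 35 -40 0 0 0.12 0;-75 80 -40 0 0 0.26 0;-105 115 -40 0 0 0.40 0;-140 150 -40 0 0 0.54 0;-170 185 -40 0 0 0.68 0;-205 225 -40 0 0 0.82 0;-235 255 -40 0 0 0.96 0;-261 285 -40 0 0 1.1 0")

```text
t: 7.3
tool_pos: [0.4821, -0.4399, 0.2379]
tool_rot: [-0.0, 0.919, -0.394, -0.0]
force: [0.7, -0.5, -1.8]
opening: 0.0174
gripper_force: 39.7
```

Request:
step_arm(moves="0 0 0 0 0 0 0;0 0 0 0 0 0 0;0 0 0 0 0 0 0")

```text
t: 7.6
tool_pos: [0.484, -0.4374, 0.238]
tool_rot: [-0.0, 0.921, -0.39, -0.0]
force: [0.9, -0.7, -1.4]
opening: 0.0172
gripper_force: 39.8
```

```bash
python3 shot.py w8; python3 -c "
from h import *
goto(.485,-.439,.083,-46)"
```

```text
[ 0.48421232 -0.43725429  0.23809456]
tcp [ 0.4842 -0.4373  0.2381] yaw -45.9
shift [  1.9   0.7 155.1] turn z 0.002
```

View pics/w8.png

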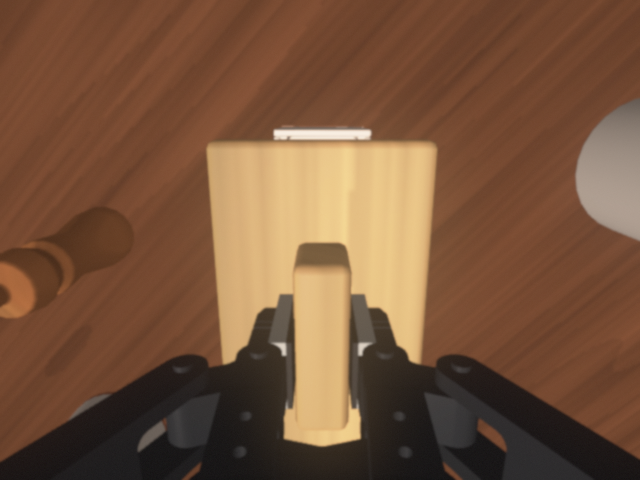

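The w8 picture shows the lid parallel to the can, whose far rim peeks out at (322,133), centred in columns. I'll check the lid's offset along the bar from its far plate edge at row 141, then lower it.

```bash
python3 -c "
from h import *
c=cam('wrist');p,R=tool()
print(R.inv().apply(plane(c,[(208,143),(436,143)],p[2]-.003)-p)*1e3, 'expect x 65, y -+40')
print(R.inv().apply(plane(c,[(274,130),(371,130)],.07)-np.array([.485,-.439,p[2]]))*1e3,'can rim: expect 60,-+35')"
```

```text
[[ 63.35351008 -38.50588844   2.97360379]
 [ 63.34421678  38.49891828   2.9582737 ]] expect x 65, y -+40
[[ 59.73295214 -34.95965052 168.06942781]
 [ 59.72245063  34.30225301 168.05564032]] can rim: expect 60,-+35
```

Request:
step_arm(moves="2 1 50 0 0 0 0;2 1 100 0 0 0 0;2 1 130 0 0 0 0;2 1 140 0 0 0 0;2 1 146 0 0 0 0;2 1 146 0 0 0 0")

```text
t: 8.25
tool_pos: [0.4851, -0.4406, 0.0933]
tool_rot: [0.0, 0.921, -0.39, 0.001]
force: [-0.4, -0.1, -0.8]
opening: 0.0172
gripper_force: 39.8
```

Request:
step_arm(moves="0 0 3 0 0 0 0;0 0 6 0 0 0 0;0 0 9 0 0 0 0;0 0 10 0 0 0 0;0 0 10 0 0 0 0")

```text
t: 8.75
tool_pos: [0.4845, -0.4407, 0.083]
tool_rot: [0.0, 0.92, -0.391, 0.0]
force: [-1.7, 2.9, 5.1]
opening: 0.0175
gripper_force: 40.6
```

There is 5 N of contact at the expected height, so the lid is seated. Release, rise, and take a check picture.

Request:
step_arm(moves="0 0 0 0 0 0 45;0 0 0 0 0 0 45;0 0 0 0 0 0 45;0 0 0 0 0 0 45;0 0 -50 0 0 0 45;0 0 -100 0 0 0 45;0 0 -150 0 0 0 45;0 0 -150 0 0 0 45")

```text
t: 9.55
tool_pos: [0.4862, -0.4425, 0.2401]
tool_rot: [0.002, 0.92, -0.391, 0.005]
force: [1.3, 0.0, -0.7]
opening: 0.0451
gripper_force: 0.0
```

```bash
python3 shot.py w9; cat > chk.py <<'E'
import sys
from seg import *
n,zt,x,y=sys.argv[1],*map(float,sys.argv[2:5])
cm,im=pickle.load(open(f"pics/{n}.pkl","rb"))
for c in blobs(im,"lid"):
    if np.hypot(*(plane(cm,c,zt)[:,:2].mean(0)-[x,y]))<.05:
        ce,ya,w,h=box(cm,c.astype(float),zt,zt-.01); print(ce.round(4),"yaw %.1f %.1f x %.1f"%(np.degrees(ya),w*1e3,h*1e3))
E
python3 chk.py w9 .08 .485 -.439; python3 -c "
from h import *
goto(.3512,-.2925,.1,0)"
```

```text
[ 0.4853044  -0.44155745  0.23603343]
[ 0.4845 -0.44  ] yaw -46.0 128.8 x 80.1
tcp [ 0.4853 -0.4416  0.236 ] yaw -46.0
shift [-201.3   -7.   134.7] turn z -0.803
```

View pics/w9.png

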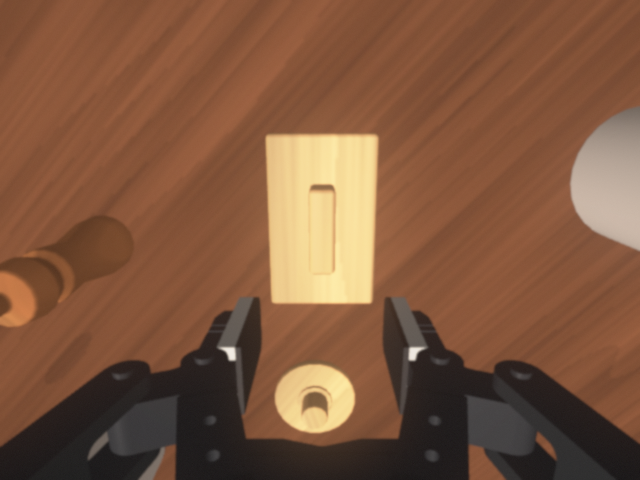

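The w9 picture shows the oblong lid seated at (322,218), measured within 1 mm and at yaw -46°. The small lid is at (315,398). Go to it.

Request:
step_arm(moves="-201 -7 130 0 0 -0.803 60;-201 -7 130 0 0 -0.803 60;-201 -7 130 0 0 -0.803 60;-201 -7 130 0 0 -0.803 60;-201 -7 130 0 0 -0.803 60;-201 -7 130 0 0 -0.803 60;-201 -7 130 0 0 -0.803 60;-201 -7 130 0 0 -0.803 60")

```text
t: 10.4
tool_pos: [0.35, -0.2913, 0.1021]
tool_rot: [0.0, 1.0, -0.001, 0.0]
force: [0.2, -0.9, 0.5]
opening: 0.0597
gripper_force: 0.0
```

```bash
python3 shot.py w10; python3 chk.py w10 .018 .3512 -.2925; python3 -c "
from h import *
goto(.3512,-.2925,.022,0)"
```

```text
[ 0.35017475 -0.29148958  0.10224836]
[ 0.3517 -0.2923] yaw -90.0 80.8 x 79.9
tcp [ 0.3502 -0.2915  0.1022] yaw -0.1
shift [ 1.   1.  80.2] turn z -0.002
```

Request:
step_arm(moves="1 1 50 0 0 0 60;1 1 80 0 0 0 60;1 1 80 0 0 0 60;1 1 80 0 0 0 0;1 1 80 0 0 0 0;1 1 80 0 0 0 0;1 1 80 0 0 0 0;1 1 80 0 0 0 0")

```text
t: 11.25
tool_pos: [0.3516, -0.2929, 0.024]
tool_rot: [0.001, 1.0, -0.0, 0.001]
force: [-0.1, 0.6, 3.9]
opening: 0.0249
gripper_force: 38.9
```

Request:
step_arm(moves="0 0 -30 0 0 0 0;0 0 -60 0 0 0 0;0 0 -100 0 0 0 0;0 0 -140 0 0 0 0;0 0 -190 0 0 0 0;0 0 -190 0 0 0 0")

```text
t: 11.85
tool_pos: [0.3528, -0.294, 0.2192]
tool_rot: [0.004, 1.0, -0.0, 0.004]
force: [1.4, -0.9, -1.4]
opening: 0.0242
gripper_force: 39.6
```

```bash
python3 shot.py w11; python3 -c "
from h import *
goto(.3725,.2855,.21,0)"
```

```text
[ 0.35184779 -0.29308173  0.21607015]
tcp [ 0.3518 -0.2931  0.2161] yaw -0.0
shift [  20.5 -578.6    3. ] turn z -0.000
```

Request:
step_arm(moves="20 -40 0 0 0 0 0;20 -90 0 0 0 0 0;20 -140 0 0 0 0 0;20 -190 0 0 0 0 0;20 -240 0 0 0 0 0;20 -290 0 0 0 0 0;20 -340 0 0 0 0 0;20 -380 0 0 0 0 0")

```text
t: 12.7
tool_pos: [0.3698, 0.0902, 0.212]
tool_rot: [-0.0, 1.0, 0.0, -0.0]
force: [0.5, 0.4, -0.2]
opening: 0.0244
gripper_force: 39.7
```

Request:
step_arm(moves="0 -50 0 0 0 0 0;0 -100 0 0 0 0 0;0 -150 0 0 0 0 0;0 -185 0 0 0 0 0;0 -199 0 0 0 0 0;0 -199 0 0 0 0 0;0 -199 0 0 0 0 0;0 -199 0 0 0 0 0")

```text
t: 13.5
tool_pos: [0.3709, 0.2857, 0.2122]
tool_rot: [0.0, 1.0, -0.001, -0.0]
force: [-0.1, 0.1, -0.3]
opening: 0.0249
gripper_force: 39.7
```

```bash
python3 shot.py w12; python3 -c "
from h import *
goto(.3725,.2855,.094,0)"
```

```text
[0.37100905 0.28577628 0.21228181]
tcp [0.371  0.2858 0.2123] yaw -0.1
shift [  1.5   0.3 118.3] turn z -0.002
```

View pics/w12.png

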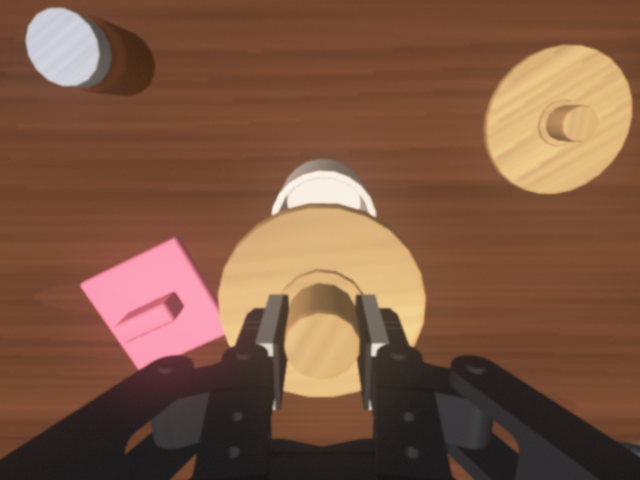

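The w12 picture shows the small lid centred over the can, with its rim behind at (323,175). The pink look-alike at (155,300) lies clear and below. Lower it.

Request:
step_arm(moves="1 0 45 0 0 0 0;1 0 85 0 0 0 0;1 0 102 0 0 0 0;1 0 107 0 0 0 0;1 0 110 0 0 0 0;1 0 113 0 0 0 0;1 0 116 0 0 0 0;1 0 116 0 0 0 0")

```text
t: 14.35
tool_pos: [0.3721, 0.287, 0.0966]
tool_rot: [-0.0, 1.0, -0.0, 0.0]
force: [0.3, -0.9, -0.1]
opening: 0.0244
gripper_force: 39.7
```

Request:
step_arm(moves="0 0 1.5 0 0 0 0;0 0 3 0 0 0 0;0 0 3 0 0 0 0")

```text
t: 14.65
tool_pos: [0.3726, 0.2874, 0.0958]
tool_rot: [-0.001, 1.0, 0.0, 0.001]
force: [-8.5, -6.1, 34.8]
opening: 0.0247
gripper_force: 43.2
```

Firm contact. Ease off slightly, then release and rise.

Request:
step_arm(moves="0 0 -2 0 0 0 0;0 0 -2 0 0 0 50;0 0 -2 0 0 0 50;0 0 -2 0 0 0 50;0 0 -50 0 0 0 50;0 0 -100 0 0 0 50;0 0 -140 0 0 0 50;0 0 -140 0 0 0 50")

```text
t: 15.45
tool_pos: [0.3738, 0.2881, 0.2381]
tool_rot: [-0.002, 1.0, -0.0, 0.004]
force: [0.2, 0.5, -0.9]
opening: 0.0501
gripper_force: 0.0
```

```bash
python3 shot.py w13; python3 chk.py w13 .09 .3725 .2855; python3 -c "
from h import *
goto(.6103,.2963,.11,-24.5)"
```

```text
[0.37274463 0.2874597  0.23530583]
[0.3725 0.2876] yaw 0.0 80.9 x 80.8
tcp [0.3727 0.2875 0.2353] yaw -0.0
shift [237.1  -8.6 126.2] turn z 0.427
```

The small lid is seated within about 2 mm. Next is the square lid.

Request:
step_arm(moves="237 -9 125 0 0 0.427 60;237 -9 125 0 0 0.427 60;237 -9 125 0 0 0.427 60;237 -9 125 0 0 0.427 60;237 -9 125 0 0 0.427 60;237 -9 125 0 0 0.427 60;237 -9 125 0 0 0.427 60;237 -9 125 0 0 0.427 60")

```text
t: 16.3
tool_pos: [0.6078, 0.2956, 0.1069]
tool_rot: [0.001, 0.977, -0.212, -0.001]
force: [-0.3, 0.2, 0.4]
opening: 0.06
gripper_force: 0.0
```

```bash
python3 shot.py w14; python3 chk.py w14 .018 .6103 .2963; python3 -c "
from h import *
goto(.6103,.2963,.023,-24.5)"
```

```text
[0.60776443 0.29590071 0.10788195]
[0.6102 0.2961] yaw 65.5 97.6 x 96.6
tcp [0.6078 0.2959 0.1079] yaw -24.5
shift [ 2.2 -1.5 84.9] turn z 0.001
```

View pics/w14.png

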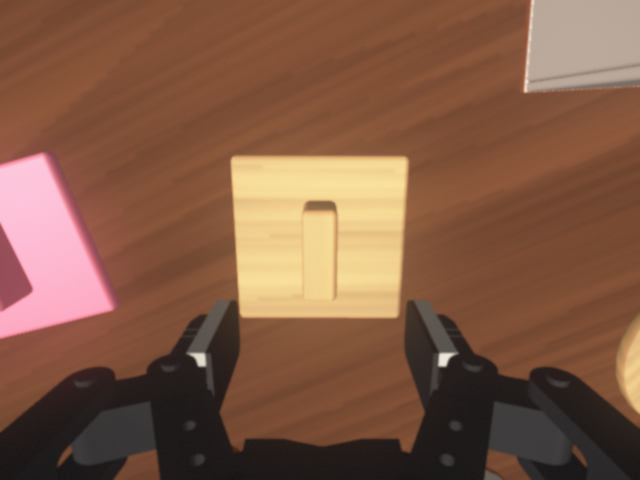

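The w14 picture shows the square lid aligned, its bar at (320,250) between the fingers, with the pink look-alike clear at the left.

Request:
step_arm(moves="2 -1 50 0 0 0 60;2 -1 85 0 0 0 60;2 -1 85 0 0 0 60;2 -1 85 0 0 0 0;2 -1 85 0 0 0 0;2 -1 85 0 0 0 0;2 -1 85 0 0 0 0;2 -1 85 0 0 0 0")

```text
t: 17.15
tool_pos: [0.6123, 0.2966, 0.026]
tool_rot: [-0.001, 0.977, -0.212, 0.002]
force: [-1.1, 0.9, 6.9]
opening: 0.0172
gripper_force: 41.2
```

Request:
step_arm(moves="0 0 -30 0 0 0 0;0 0 -60 0 0 0 0;0 0 -100 0 0 0 0;0 0 -140 0 0 0 0;0 0 -190 0 0 0 0;0 0 -190 0 0 0 0")

```text
t: 17.75
tool_pos: [0.6138, 0.2971, 0.2225]
tool_rot: [-0.004, 0.977, -0.212, 0.005]
force: [-0.6, 0.1, -0.5]
opening: 0.0171
gripper_force: 40.1
```

```bash
python3 -c "
from h import *
goto(.6631,.103,.21,-21.5)"
```

```text
tcp [0.6138 0.2971 0.2225] yaw -24.5
shift [125.2 156.3  12.1] turn z -0.052
```

Request:
step_arm(moves="30 40 10 0 0 -0.05 0;60 75 10 0 0 -0.05 0;90 110 10 0 0 -0.05 0;110 140 10 0 0 -0.05 0;125 156 10 0 0 -0.05 0;125 156 10 0 0 -0.05 0;125 156 10 0 0 -0.05 0;125 156 10 0 0 -0.05 0")

```text
t: 18.55
tool_pos: [0.66, 0.1033, 0.2036]
tool_rot: [-0.0, 0.982, -0.187, 0.0]
force: [-0.3, 0.5, -0.6]
opening: 0.0173
gripper_force: 40.0
```

```bash
python3 shot.py w15; python3 -c "
from h import *
goto(.6631,.103,.111,-21.5)"
```

```text
[0.65999014 0.10333918 0.2035041 ]
tcp [0.66   0.1033 0.2035] yaw -21.5
shift [ 3.  -0.8 92.5] turn z -0.001
```

View pics/w15.png

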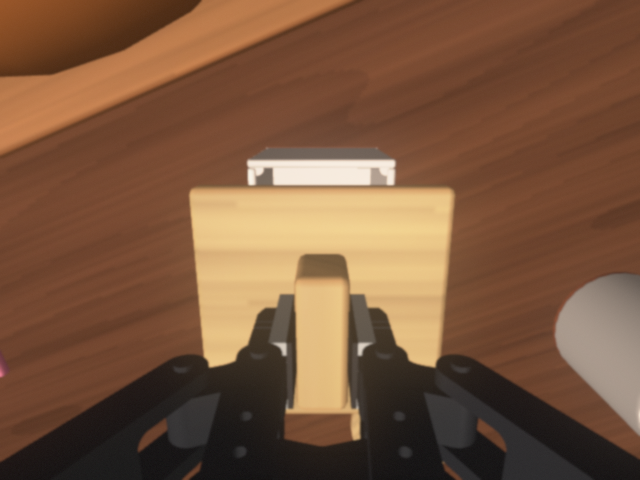

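The w15 picture shows the square lid parallel to its can, with the far rim at (321,162). Lower it.

Request:
step_arm(moves="3 -1 40 0 0 0 0;3 -1 70 0 0 0 0;3 -1 80 0 0 0 0;3 -1 84 0 0 0 0;3 -1 86 0 0 0 0;3 -1 88 0 0 0 0;3 -1 88 0 0 0 0;3 -1 88 0 0 0 0")

```text
t: 19.4
tool_pos: [0.6638, 0.102, 0.1161]
tool_rot: [-0.0, 0.982, -0.188, 0.001]
force: [1.3, 0.5, -0.7]
opening: 0.0171
gripper_force: 40.0
```

Request:
step_arm(moves="0 0 1 0 0 0 0;0 0 2 0 0 0 0;0 0 3 0 0 0 0;0 0 3 0 0 0 0")

```text
t: 19.8
tool_pos: [0.6635, 0.102, 0.113]
tool_rot: [-0.0, 0.982, -0.187, 0.0]
force: [-3.2, -0.0, 3.4]
opening: 0.0173
gripper_force: 40.9
```

Request:
step_arm(moves="0 0 1 0 0 0 0;0 0 1 0 0 0 0;0 0 0 0 0 0 45;0 0 0 0 0 0 45;0 0 0 0 0 0 45;0 0 -50 0 0 0 45;0 0 -100 0 0 0 45;0 0 -120 0 0 0 45")

```text
t: 20.6
tool_pos: [0.6649, 0.1021, 0.2374]
tool_rot: [-0.001, 0.982, -0.187, 0.003]
force: [-0.3, 0.4, -0.1]
opening: 0.0451
gripper_force: 0.0
```

```bash
python3 shot.py w16; python3 chk.py w16 .105 .6631 .103; python3 -c "
from h import *
goto(.4365,.1028,.115,0)"
```

```text
[0.66537731 0.10220186 0.23905514]
[0.6624 0.1029] yaw 68.5 97.7 x 97.0
tcp [0.6654 0.1022 0.2391] yaw -21.6
shift [-214.    84.2  122.1] turn z -0.377
```

The square lid is on within 1 mm. Now the large round lid.

Request:
step_arm(moves="-214 84 120 0 0 -0.377 60;-214 84 120 0 0 -0.377 60;-214 84 120 0 0 -0.377 60;-214 84 120 0 0 -0.377 60;-214 84 120 0 0 -0.377 60;-214 84 120 0 0 -0.377 60;-214 84 120 0 0 -0.377 60;-214 84 120 0 0 -0.377 60")

```text
t: 21.45
tool_pos: [0.4353, 0.1029, 0.113]
tool_rot: [-0.0, 1.0, -0.0, 0.001]
force: [0.5, 0.4, 0.4]
opening: 0.0598
gripper_force: 0.0
```

```bash
python3 shot.py w17; python3 chk.py w17 .018 .4365 .1028; python3 -c "
from h import *
goto(.4365,.1028,.023,0)"
```

```text
[0.43550719 0.10285634 0.11304124]
[0.4369 0.1026] yaw -90.0 110.8 x 110.6
tcp [0.4355 0.1029 0.113 ] yaw -0.0
shift [ 0.8  0.1 90. ] turn z -0.000
```

Request:
step_arm(moves="1 0 50 0 0 0 60;1 0 90 0 0 0 60;1 0 90 0 0 0 60;1 0 90 0 0 0 0;1 0 90 0 0 0 0;1 0 90 0 0 0 0;1 0 90 0 0 0 0;1 0 90 0 0 0 0")

```text
t: 22.3
tool_pos: [0.4362, 0.1029, 0.0244]
tool_rot: [-0.0, 1.0, -0.0, 0.002]
force: [-1.1, 1.0, 6.1]
opening: 0.0245
gripper_force: 38.9
```

Request:
step_arm(moves="0 0 -30 0 0 0 0;0 0 -60 0 0 0 0;0 0 -100 0 0 0 0;0 0 -140 0 0 0 0;0 0 -190 0 0 0 0;0 0 -190 0 0 0 0")

```text
t: 22.9
tool_pos: [0.4373, 0.1032, 0.2195]
tool_rot: [-0.001, 1.0, -0.0, 0.006]
force: [0.7, -0.5, -1.8]
opening: 0.0244
gripper_force: 39.9
```

```bash
python3 -c "
from h import *
goto(.461,-.098,.21,0)"
```

```text
tcp [0.4373 0.1032 0.2195] yaw -0.0
shift [ 23.5 201.2   9.5] turn z -0.000
```

Request:
step_arm(moves="23 45 6 0 0 0 0;23 90 6 0 0 0 0;23 135 6 0 0 0 0;23 175 6 0 0 0 0;23 201 6 0 0 0 0;23 201 6 0 0 0 0;23 201 6 0 0 0 0;23 201 6 0 0 0 0")

```text
t: 23.7
tool_pos: [0.4574, -0.0976, 0.2066]
tool_rot: [0.0, 1.0, 0.0, 0.0]
force: [-0.7, -0.7, -2.0]
opening: 0.0243
gripper_force: 39.9
```

```bash
python3 shot.py w18; python3 -c "
from h import *
goto(.461,-.098,.126,0)"
```

```text
[ 0.45747998 -0.09743     0.20659144]
tcp [ 0.4575 -0.0974  0.2066] yaw 0.0
shift [ 3.5  0.6 80.6] turn z 0.001
```

View pics/w18.png

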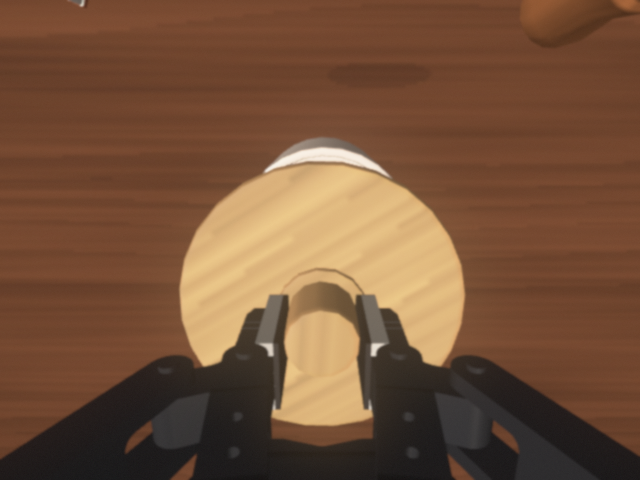

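The w18 picture shows the large lid held centrally, with the can rim symmetric behind it at (326,152). Lower it.

Request:
step_arm(moves="3 1 40 0 0 0 0;3 1 60 0 0 0 0;3 1 70 0 0 0 0;3 1 73 0 0 0 0;3 1 76 0 0 0 0;3 1 78 0 0 0 0;3 1 78 0 0 0 0;3 1 78 0 0 0 0")

```text
t: 24.55
tool_pos: [0.4608, -0.0993, 0.1288]
tool_rot: [0.0, 1.0, -0.0, 0.0]
force: [0.1, 0.7, -0.9]
opening: 0.0244
gripper_force: 39.9
```

Request:
step_arm(moves="0 0 1 0 0 0 0;0 0 2 0 0 0 0;0 0 2 0 0 0 0")

```text
t: 24.85
tool_pos: [0.4606, -0.0993, 0.1265]
tool_rot: [0.0, 1.0, -0.0, 0.0]
force: [-0.9, -0.3, 1.6]
opening: 0.0247
gripper_force: 40.4
```

Request:
step_arm(moves="0 0 1 0 0 0 0;0 0 1 0 0 0 0;0 0 0 0 0 0 50;0 0 0 0 0 0 50;0 0 0 0 0 0 50;0 0 -50 0 0 0 50;0 0 -100 0 0 0 50;0 0 -150 0 0 0 50")

```text
t: 25.65
tool_pos: [0.4601, -0.0991, 0.278]
tool_rot: [-0.0, 1.0, -0.0, -0.0]
force: [0.7, 0.3, 0.7]
opening: 0.0501
gripper_force: 0.0
```

Request:
step_arm(moves="-60 0 0 0 0 0 50;-60 0 0 0 0 0 50;-60 0 0 0 0 0 50;-60 0 0 0 0 0 50")

```text
t: 26.05
tool_pos: [0.4009, -0.0994, 0.2761]
tool_rot: [-0.0, 1.0, -0.0, 0.0]
force: [0.1, -0.4, -0.2]
opening: 0.0499
gripper_force: 0.0
```

```bash
python3 shot.py w19; python3 chk.py w19 .12 .461 -.098; python3 -c "
from h import *
for n in ('scene','side'): cv2.imwrite(f'pics/{n}1.png',optics.grab_frame(n)[:,:,::-1])
cv2.imwrite('pics/fin.png',np.hstack([cv2.resize(cv2.imread(f'pics/{n}1.png')[120:400,60:560],(400,224)) if n=='scene' else cv2.resize(cv2.imread(f'pics/{n}1.png')[120:400,100:600],(400,224)) for n in ('scene','side')]))"
```

```text
[ 0.40113847 -0.09933175  0.27599774]
[ 0.4614 -0.0991] yaw -90.0 111.1 x 110.4
```

View pics/fin.png

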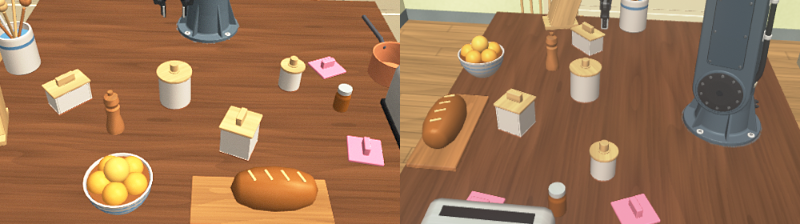

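The final picture shows all four lids flat on their canisters, with the mill and jar upright and the gripper clear.

```bash
python3 -c "
from station import job
print(job.finish_job())"
```

```text
the job is handed in; nothing more can be done
None
```

All four lids are on their own canisters and the job is handed in at about 26 s of robot time. My check pictures put each lid centred within about 2 mm. The mill and jar are still upright, but the hand-in returned no verdict.

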